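Load the stack-nest trays with stripped reactor parts

TASK

Sort the parts stripped from the bioreactor into the two trays for sterilising: put the two stainless-steel parts in the grey tray, then set the white tray on top of the grey one, turned end for end so that it stands level on the grey tray's lugs instead of nesting, with the two plastic screw caps lying in it. Leave the grease jar, the sample vial and the wrench where they are.

Things in the scene. Friction and masses are not known exactly. Their poses are not given: they have to be found in the camera images.
- grey_tray: Grey open stack-nest tray 220 (x) x 150 (y) x 60 mm, 0.18 kg; +x end has an orange rim. Origin: centre of underside. Rim all round is an upright band 8 mm thick, 24 mm deep: lift by pinching it. Opening 204 x 134 mm, walls taper to a floor 186 x 116 mm, 2.5 mm above the underside. Two lugs (shelves 52 mm up) on each end wall, at y +42 and -14; their columns leave 146 mm between ends at the floor.
- white_tray: White, empty, same moulding and origin as grey_tray, orange rim on its +x end. Base 191 x 121 mm outside: 6.5 mm play a side in the grey opening. Turned end for end (orange over plain) it stands on the lugs, underside 52 mm above grey's; same way round it nests at 24 mm. Trays start one left, one right, orange ends away from the robot, yaw within 0.2 rad. May sag slightly when held by one rim.
- impeller: Stainless-steel stirrer impeller, 0.12 kg, standing upright: hub 20 mm in diameter and 38 mm high, with a thin disc and six flat radial blades round its foot (56 mm over the blades, blades up to 14 mm high). Grip the hub above the blades. Origin at the centre of the underside, z up along the hub.
- port_plug: Stainless-steel port plug, 0.14 kg, standing upright on its flange: shank 28 mm in diameter with two black sealing rings, 40 mm high overall, over a flange 42 mm in diameter and 5 mm thick. Origin at the centre of the underside, z up.
- red_cap: Red plastic screw cap, 0.03 kg, 54 mm in diameter and 26 mm high, ribbed, flat top. Lies top up; origin at the centre of the underside.
- blue_hose_cap: Blue plastic screw cap, 0.04 kg, 54 mm in diameter and 26 mm high, ribbed, with two white hose nozzles standing 18 mm above the top (44 mm overall; on its x axis, 20 mm apart). Lies top up; origin at the centre of the underside.
- grease_jar: Small white jar with a yellow lid, 46 mm in diameter and 42 mm high; leave alone. Stands among the parts. Origin at the centre of the underside.
- sample_vial: Small amber glass vial with a green cap, 28 mm in diameter and 56 mm high; leave alone. Stands among the parts. Origin at the centre of the underside.
- wrench: Steel wrench 170 mm long lying flat across the far side of the work area, its length (its x axis) roughly along world y; leave alone. Origin under its middle.
Not all that is in view belongs to the job. Leave any pink or turquoise look-alike of the impeller alone.

How it is judged:
On the way, in this order (a step that is already met when the one before it is completed fails the run):
1. both steel parts lie in the grey tray, let go (x of impeller in the frame of grey_tray between -0.092 and 0.092 m and y of impeller in the frame of grey_tray between -0.062 and 0.062 m and z of impeller in the frame of grey_tray between -0.004 and 0.034 m and x of port_plug in the frame of grey_tray between -0.092 and 0.092 m and y of port_plug in the frame of grey_tray between -0.062 and 0.062 m and z of port_plug in the frame of grey_tray between -0.004 and 0.034 m and contact force between the fingers and impeller below 0.1 N and contact force between the fingers and port_plug below 0.1 N), for 0.2 s.
2. the white tray stands level on the lugs of the grey tray, turned end for end (horizontal distance between white_tray and grey_tray below 0.014 m and z of white_tray in the frame of grey_tray between 0.048 and 0.056 m and angle between white_tray's own z axis and vertical below 0.05 rad and angle between the x axis of white_tray and the x axis of grey_tray, either way round below 0.12 rad), for 0.2 s.
At the end, for the whole second after the job is handed in: Both steel parts lie on the grey tray's floor; the white tray stands on its lugs (underside 48 to 56 mm above the grey tray's, centres within 14 mm, tilt under 0.05, yaw within 0.12 rad); both caps lie on the white tray's floor (under 34 mm above its underside); all at rest (all of step 2 and x of impeller in the frame of grey_tray between -0.092 and 0.092 m and y of impeller in the frame of grey_tray between -0.062 and 0.062 m and z of impeller in the frame of grey_tray between -0.004 and 0.034 m and x of port_plug in the frame of grey_tray between -0.092 and 0.092 m and y of port_plug in the frame of grey_tray between -0.062 and 0.062 m and z of port_plug in the frame of grey_tray between -0.004 and 0.034 m and x of red_cap in the frame of white_tray between -0.092 and 0.092 m and y of red_cap in the frame of white_tray between -0.062 and 0.062 m and z of red_cap in the frame of white_tray between -0.004 and 0.034 m and x of blue_hose_cap in the frame of white_tray between -0.092 and 0.092 m and y of blue_hose_cap in the frame of white_tray between -0.062 and 0.062 m and z of blue_hose_cap in the frame of white_tray between -0.004 and 0.034 m and linear speed of each of impeller, port_plug, red_cap, blue_hose_cap, white_tray, grey_tray below 0.02 m/s); the robot touches nothing.
It fails at once if the grease jar is shifted by more than 25 mm (distance of grease_jar from where it was at the start of the episode above 0.025 m).
It fails at once if the sample vial is shifted by more than 25 mm (distance of sample_vial from where it was at the start of the episode above 0.025 m).
It fails at once if the wrench is shifted by more than 25 mm (distance of wrench from where it was at the start of the episode above 0.025 m).
It also fails if it takes over 138 s, if anything falls off the work surface, if the arm or the gripper's body presses on something with over 40 N, if the wrist force passes 120 N, or if a joint passes its speed limit or range.

ROBOT

A 7-joint arm with a two-finger parallel gripper is mounted at the origin on the work surface. World frame = base frame: x ahead of the robot, y to its left, z up, the work surface at z = 0. Lengths are in m, angles in rad, forces in N, time in s.
With the tool pointing down it reaches from about 0.4 to 0.875 m from the base axis. Payload 19.3 kg.
Tool frame: the origin (TCP) lies at the very end of the fingers, on their centre line; the grasp point (between the pads) lies 19 mm behind it; z points along the fingers, y is the line along which they close (so a half turn about z gives the same grasp; the last joint's range is limited). The gripper opens to 85 mm and grips with 20 to 120 N. Pads are 22 mm wide; open, the fingers measure 114 mm over their backs; the gripper's body (76 mm by 85 mm) begins 54 mm behind the grasp point. The pads swing forward as they close: fully open they stand 13 mm farther back than shut.
Start: joints at [-1.342, 0.521, -0.036, 1.599, 0.021, 1.021, -0.113], TCP at [0.184, 0.597, 0.231] pointing down, gripper open.
Joint ranges: [-2.91, 2.91], [-0.3, 2.13], [-1.5, 1.42], [0.17, 2.43], [-1.26, 4.41], [0.16, 1.93], [-2.52, 2.52]. Speed limits (rad/s): [1.89, 1.89, 2.39, 2.39, 3.01, 3.01, 3.01].

INTERFACE

Orientations are given as [roll, pitch, yaw] about the fixed x, y, z axes, in that order (R = Rz(yaw) Ry(pitch) Rx(roll)).
In Python, from workcell import bot gives the robot as it stands. The module is installed in compiled form; this text tells all that it offers.
- The arm moves only by the tool apply_moves, never from a script. Its arguments are lists of equal length, an entry for each row: "claw": the finger opening in m, from 0 to 0.0854; "xyz": the shift along the tool's x, y, z in m, a list of three; "twist": the turn, a rotation vector about the tool's x, y, z in rad, a list of three. A call has 1 to 20 rows; each row shifts and turns the commanded pose from where the row before left it, along the tool's axes as they then stand; what a row does not reach is not made up. A row lasts 1/10 s, in which the tool goes at most 50 mm and 8.59 degrees, less where a joint would pass 70% of its speed; a pose out of reach is approached as far as the arm can. A call with a gripper value outside its range is refused whole. The fingers move at their own pace and stop on an object; "force" is the grip in N (left out, the last holds). Time passes only in rows, so rows that do not move let the fingers close. It gives the time, the measured TCP pose, the force, the opening and the grip force at its end, in the units of the state.
- bot.observe(): the state, without advancing time (a new reading comes with each control period).
- bot.grab_frame(name): name is "side" or "top" or "wrist"; returns a dict with "img" (400x640x3 uint8, red, green, blue), "vfov" (degrees; the focal length in pixels is half the picture's height over the tangent of half this angle, whatever the lens; pixels are square), "cx", "cy" (the principal point, pixels), "view" (4x4, takes a point from world to camera coordinates). Camera axes: x right, y up, looking along -z (the intrinsics and any distortion apply to the point x, -y, -z); pixel columns grow to the right and rows downward; lengths in m; the calibration is good to about 2 mm. A picture is of the moment at which its call begins. There is no depth.
- bot.job_done(): hands the job in; it is judged then, once.
Trained networks look in the newest picture that a camera, given by its name, has taken for a name from the list of things; names that differ only in an ending like _2 or _b are one class to them, and where a whole thing is asked for, a point or a joint stands for the part that bears it (a point fixed in the world has none). Each returns a list of dicts, best first, with "score" (0 to 1); they miss things now and then, are a little off and sometimes report something else, mostly with a low value. They report only what shows in the picture. A call takes as long as a camera call. They do not tell look-alikes from the thing itself.
- bot.find_in(camera, query): "position" ([x, y, z] in m, in world coordinates, good to about 4 mm: the middle of the surface that is visible of it).
The state is a dict: "clock": time; "qpos": joint angles; "qd": joint speeds; "joint_efforts": joint torques, N m; "position": TCP position; "tool_rot": TCP orientation; "force": force on the tool from outside, world axes, zero at the start; "moment": the same for the moment, N m; "grip_width": finger opening in m; "finger_force": force on a finger pad.
Only numpy, scipy, OpenCV 4.12 (cv2) and the standard library are available. Lean on these libraries where they do the work, as an engineer would, in place of code of your own. Each camera call takes 0.05 s, during which the arm holds its last target. There are 200 camera calls.

## Working session

There is one attempt and no reset: what is moved stays moved. The work goes in short steps, Python scripts to look and compute and a tool call to move; the robot and the scene stay as the last step left them, time stands still between calls to the robot, and variables do not carry over. Pictures are saved under pics/ and viewed, at most 14 in all, crops included, and the job is handed in when it is done.

Besides the shell and the picture viewer there is one more tool, called after "Request:" by a JSON object that holds its "name" and its "arguments", one argument or row to a line. apply_moves: Moves the arm, as the interface text tells. Its arguments: {"type":"object","properties":{"claw":{"type":"array"},"xyz":{"type":"array"},"twist":{"type":"array"},"force":{"type":"number"}},"required":["claw","xyz","twist"]}

```bash
mkdir -p pics; python3 - <<'E'
from workcell import bot
import cv2
s=bot.observe(); print(s)
for c in ("top","side"):
    f=bot.grab_frame(c); cv2.imwrite(f"pics/{c}0.png",f["img"][:,:,::-1]); print(c,{k:v for k,v in f.items() if k!="img"})
    for n in "grey_tray white_tray impeller port_plug red_cap blue_hose_cap grease_jar sample_vial wrench".split():
        print(n,[(([round(float(x),3) for x in d["position"]]),round(d["score"],2)) for d in bot.find_in(c,n)[:3]])
E
```

```text
{'clock': 0.0, 'qpos': array([-1.34220144,  0.52207849, -0.03631871,  1.60000311,  0.02124374,
        1.02111943, -0.11283911]), 'qd': array([-1.03847563e-05,  1.21577376e-04,  6.26954394e-05, -2.12977019e-04,
       -1.22800923e-03, -1.60758027e-03,  1.73158353e-03]), 'joint_efforts': array([-8.38608048e-04, -9.27101469e+01,  1.97927959e+00, -3.69927907e+01,
        1.78068416e-02,  8.25522118e-03, -5.88291016e-06]), 'position': array([0.18393084, 0.59695795, 0.23068743]), 'tool_rot': array([-3.14037699e+00,  1.29625593e-04,  2.84276402e+00]), 'force': array([ 0.19692561, -0.02014373,  0.31841696]), 'moment': array([-0.01091977,  0.00975696,  0.00437529]), 'finger_force': 0.0, 'grip_width': 0.08545700839542754}
top {'vfov': 44.50628072555442, 'cx': 318.2786299614231, 'cy': 196.13382426316574, 'view': array([[ 0.02701229, -0.99937519,  0.02279389, -0.02029107],
       [ 0.99530445,  0.02900847,  0.09234484, -0.54267584],
       [-0.09294836,  0.02019242,  0.99546616, -0.78793361],
       [ 0.        ,  0.        ,  0.        ,  1.        ]])}
grey_tray [([0.533, -0.268, 0.014], 0.69
[... 546 characters left out ...]
.47940738],
       [ 0.25126628, -0.44945419,  0.85723753, -0.17644566],
       [-0.39507958,  0.76089007,  0.51474112, -0.59932161],
       [ 0.        ,  0.        ,  0.        ,  1.        ]])}
grey_tray [([0.529, -0.259, 0.04], 0.96), ([0.778, 0.003, 0.01], 0.56)]
white_tray [([0.559, 0.239, 0.036], 0.73)]
impeller [([0.548, 0.067, 0.011], 0.91), ([0.341, 0.022, 0.012], 0.75), ([0.338, -0.07, 0.018], 0.64)]
port_plug [([0.465, 0.069, 0.024], 0.92)]
red_cap [([0.541, -0.048, 0.025], 0.92)]
blue_hose_cap [([0.458, -0.053, 0.028], 0.97)]
grease_jar [([0.66, -0.046, 0.027], 0.8)]
sample_vial [([0.662, 0.058, 0.036], 0.59)]
wrench [([0.781, 0.002, 0.01], 0.85), ([0.457, -0.055, 0.027], 0.51)]
```

View pics/top0.png

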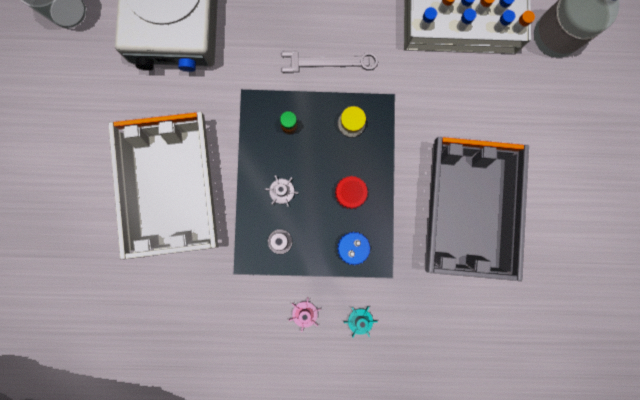

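View pics/side0.png

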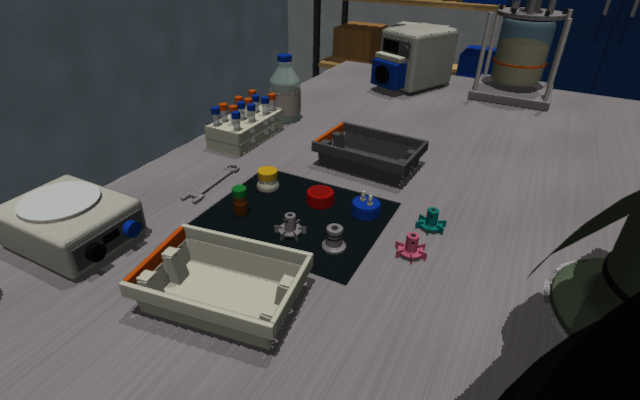

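Three impeller-like things: pink (305,314), turquoise (360,321) and bare steel (281,190). The steel one at (281,190) fits the description; the pink and turquoise ones are the decoys. The white tray is on the left and the grey tray on the right. I'll check this in an enlarged crop with model outlines overlaid.

```bash
cat > h.py <<'E'
import numpy as np, cv2
from workcell import bot
def proj(f,P):
    P=np.atleast_2d(P); V=f["view"]; p=P@V[:3,:3].T+V[:3,3]
    F=200/np.tan(np.radians(f["vfov"]/2))
    return np.c_[f["cx"]+F*p[:,0]/-p[:,2], f["cy"]+F*-p[:,1]/-p[:,2]]
def unproj(f,uv,z):
    V=f["view"];F=200/np.tan(np.radians(f["vfov"]/2)); uv=np.atleast_2d(np.array(uv,float))
    d=np.c_[(uv[:,0]-f["cx"])/F,-(uv[:,1]-f["cy"])/F,-np.ones(len(uv))]@V[:3,:3]
    c=-V[:3,:3].T@V[:3,3]; t=(z-c[2])/d[:,2]
    return c+d*t[:,None]
def circ(x,y,z,r): 
    a=np.linspace(0,2*np.pi,40); return np.c_[x+r*np.cos(a),y+r*np.sin(a),0*a+z]
def rect(x,y,yaw,z,L=.22,W=.15):
    c=np.array([[1,1],[1,-1],[-1,-1],[-1,1]])*[L/2,W/2]; R=np.array([[np.cos(yaw),-np.sin(yaw)],[np.sin(yaw),np.cos(yaw)]])
    return np.c_[c@R.T+[x,y],np.full(4,z)]
def show(f,polys,crop,s,name):
    x0,y0,x1,y1=crop
    im=cv2.resize(f["img"][y0:y1,x0:x1,::-1].copy(),None,fx=s,fy=s,interpolation=cv2.INTER_CUBIC)
    for P in polys:
        q=((proj(f,P)-[x0,y0]+.5)*s).astype(np.int32); cv2.polylines(im,[q],True,(0,255,0),1)
    cv2.imwrite(name,im)
E
python3 - <<'E'
from h import *
f=bot.grab_frame("top")
from scipy.optimize import least_squares
for n,c in (("white",[(203,113),(216,248),(122,258),(110,122)]),("grey",[(528,143),(522,280),(427,272),(436,137)])):
    P=unproj(f,c,.06)[:,:2]
    o=least_squares(lambda p:(rect(*p,.06)[:,:2]-P[[3,0,1,2]]).ravel(),[.5,0.,0.]) 
    print(n,P.round(3).tolist(),o.x.round(4),o.fun.round(4))
    globals()[n]=o.x
polys=[rect(*white,.06),rect(*grey,.06),rect(*white,0,.191,.121),circ(.55,.06,0,.028),circ(.55,.06,.038,.01),circ(.466,.06,.04,.014),circ(.466,.06,0,.021),circ(.55,-.063,.026,.027),circ(.452,-.064,.026,.027)]
show(f,polys,(100,80,540,340),1.8,"pics/ov.png")
E
```

```text
white [[0.669, 0.185], [0.453, 0.154], [0.434, 0.299], [0.649, 0.332]] [0.5513 0.2425 0.1422] [ 0.0004  0.0003  0.0021 -0.001  -0.0003 -0.0013 -0.0022  0.0019]
grey [[0.636, -0.343], [0.416, -0.33], [0.425, -0.179], [0.642, -0.192]] [ 0.5296 -0.2611 -0.0545] [ 0.002   0.0001 -0.001   0.0007 -0.0003  0.0003 -0.0007 -0.0011]
```

View pics/ov.png

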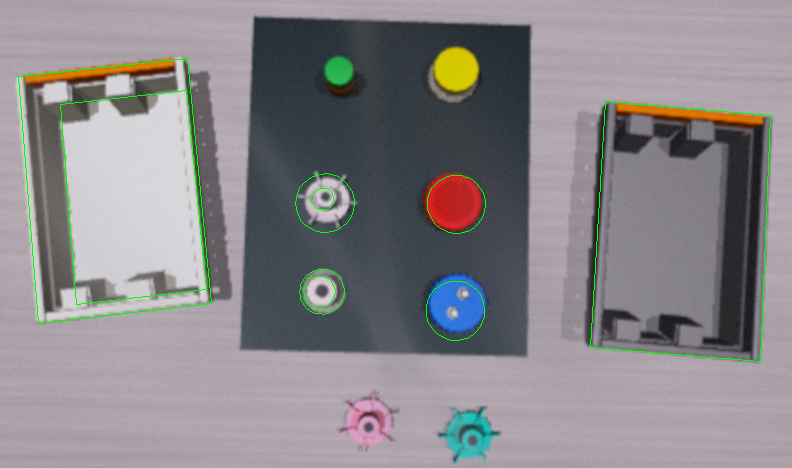

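Overlay fits well. Tray rim outlines match: white pose (0.551, 0.2425, yaw 0.142), grey pose (0.5296, -0.261, yaw -0.0545). The grey-steel impeller, at crop (325,200), is the uncoloured one, so it is the target. Pink (368,424) and turquoise (470,433) are decoys.

Request:
{"name": "apply_moves", "arguments": {
  "claw": [0.05,0.05,0.05,0.05,0.05,0.05,0.05,0.05,0.05,0.05,0.05,0.05,0.05,0.05,0.05,0.05,0.05,0.05,0.05,0.05],
  "xyz": [
    [0,0,0],
    [0,0,0],
    [0,0,0],
    [-0.0245,-0.0359,0],
    [-0.0245,-0.0359,0],
    [-0.0245,-0.0359,0],
    [-0.0245,-0.0359,0],
    [-0.0245,-0.0359,0],
    [-0.0245,-0.0359,0],
    [-0.0245,-0.0359,0],
    [-0.0245,-0.0359,0],
    [-0.0245,-0.0359,0],
    [-0.0245,-0.0359,0],
    [-0.0245,-0.0359,0],
    [-0.0245,-0.0359,0],
    [-0.0245,-0.0359,0],
    [-0.0245,-0.0359,0],
    [-0.0245,-0.0359,0],
    [0,0,0],
    [0,0,0]
  ],
  "twist": [
    [0,0,-0.1],
    [0,0,-0.1],
    [0,0,-0.1],
    [0,0,0],
    [0,0,0],
    [0,0,0],
    [0,0,0],
    [0,0,0],
    [0,0,0],
    [0,0,0],
    [0,0,0],
    [0,0,0],
    [0,0,0],
    [0,0,0],
    [0,0,0],
    [0,0,0],
    [0,0,0],
    [0,0,0],
    [0,0,0],
    [0,0,0]
  ],
  "force": 40
}}

```text
clock: 3.05
position: [0.5523, 0.0585, 0.2311]
tool_rot: [-3.142, -0.0, 3.141]
force: [0.0, 1.2, -0.5]
grip_width: 0.0499
finger_force: 0.0
```

```bash
python3 - <<'E'
from h import *
print(bot.observe()["qpos"].round(3))
f=bot.grab_frame("wrist")
for n in ("impeller","port_plug","red_cap"):
    print(n,[(d["position"].round(4) if hasattr(d["position"],"round") else d["position"],round(d["score"],2)) for d in bot.find_in("wrist",n)[:3]])
show(f,[circ(.551,.059,.038,.01),circ(.551,.059,.0,.028),circ(.466,.06,.04,.014)],(0,0,640,400),1.2,"pics/w1.png")
E
```

```text
[-0.272  0.412  0.08   1.79  -0.04   0.941  1.395]
impeller [([0.5478, 0.0569, 0.0102], 0.64)]
port_plug [([0.4648, 0.0609, 0.041], 0.83)]
red_cap [([0.5506, -0.0592, 0.0251], 0.6)]
```

View pics/w1.png

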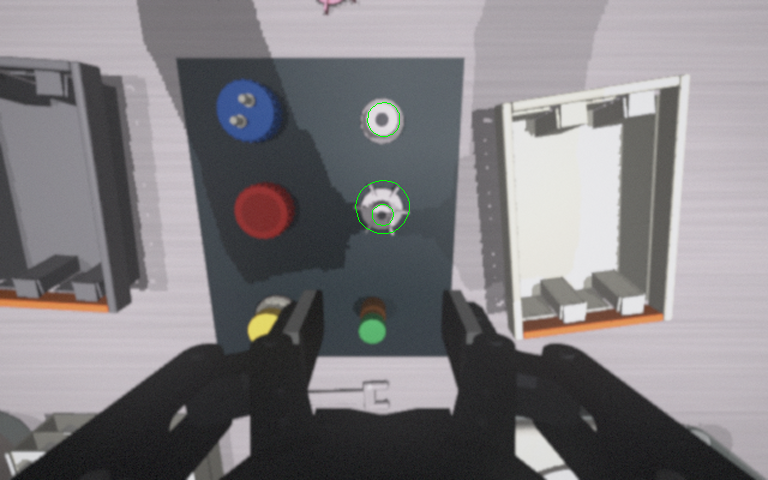

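The wrist view agrees: impeller hub under the drawn circle at (383,213), plug at (382,120). Descend and grip.

Request:
{"name": "apply_moves", "arguments": {
  "claw": [0.05,0.05,0.05,0.05,0.05,0.05,0.05,0.05,0.015,0.015,0.015,0.015,0.015,0.015,0.015,0.015],
  "xyz": [
    [0.001,0,0.04],
    [0,0,0.04],
    [0,0,0.04],
    [0,0,0.04],
    [0,0,0.03],
    [0,0,0.012],
    [0,0,0.01],
    [0,0,0],
    [0,0,0],
    [0,0,0],
    [0,0,0],
    [0,0,0],
    [0,0,-0.01],
    [0,0,-0.04],
    [0,0,-0.04],
    [0,0,-0.04]
  ],
  "twist": [
    [0,0,0],
    [0,0,0],
    [0,0,0],
    [0,0,0],
    [0,0,0],
    [0,0,0],
    [0,0,0],
    [0,0,0],
    [0,0,0],
    [0,0,0],
    [0,0,0],
    [0,0,0],
    [0,0,0],
    [0,0,0],
    [0,0,0],
    [0,0,0]
  ],
  "force": 40
}}

```text
clock: 4.85
position: [0.5509, 0.0591, 0.1518]
tool_rot: [3.141, 0.001, -3.141]
force: [-0.0, 0.9, -1.3]
grip_width: 0.0182
finger_force: 39.2
```

Request:
{"name": "apply_moves", "arguments": {
  "claw": [0.015,0.015,0.015,0.015,0.015,0.015,0.015,0.015,0.015,0.015,0.015,0.015,0.015,0.015,0.045,0.045,0.045,0.045,0.045,0.045],
  "xyz": [
    [-0.0015,-0.0402,0],
    [-0.0015,-0.0402,0],
    [-0.0015,-0.0402,0],
    [-0.0015,-0.0402,0],
    [-0.0015,-0.0402,0],
    [-0.0015,-0.0402,0],
    [-0.0015,-0.0402,0],
    [-0.0015,-0.0402,0],
    [0,0,0],
    [0,0,0.04],
    [0,0,0.04],
    [0,0,0.03],
    [0,0,0.017],
    [0,0,0],
    [0,0,0],
    [0,0,0],
    [0,0,-0.02],
    [0,0,-0.04],
    [0,0,-0.04],
    [0,0,-0.03]
  ],
  "twist": [
    [0,0,0],
    [0,0,0],
    [0,0,0],
    [0,0,0],
    [0,0,0],
    [0,0,0],
    [0,0,0],
    [0,0,0],
    [0,0,0],
    [0,0,0],
    [0,0,0],
    [0,0,0],
    [0,0,0],
    [0,0,0],
    [0,0,0],
    [0,0,0],
    [0,0,0],
    [0,0,0],
    [0,0,0],
    [0,0,0]
  ]
}}

```text
clock: 6.85
position: [0.5641, -0.2627, 0.156]
tool_rot: [-3.14, 0.003, -3.141]
force: [0.2, -0.5, 0.1]
grip_width: 0.0452
finger_force: 0.0
```

Request:
{"name": "apply_moves", "arguments": {
  "claw": [0.055,0.055,0.055,0.055,0.055,0.055,0.055,0.055,0.055,0.055,0.055,0.055],
  "xyz": [
    [0.0109,0.0359,0],
    [0.0109,0.0359,0],
    [0.0109,0.0359,0],
    [0.0109,0.0359,0],
    [0.0109,0.0359,0],
    [0.0109,0.0359,0],
    [0.0109,0.0359,0],
    [0.0109,0.0359,0],
    [0.0109,0.0359,0],
    [0,0,0],
    [0,0,0.03],
    [0,0,0]
  ],
  "twist": [
    [0,0,0],
    [0,0,0],
    [0,0,0],
    [0,0,0],
    [0,0,0],
    [0,0,0],
    [0,0,0],
    [0,0,0],
    [0,0,0],
    [0,0,0],
    [0,0,0],
    [0,0,0]
  ]
}}

```text
clock: 8.05
position: [0.4641, 0.0604, 0.1212]
tool_rot: [-3.141, -0.002, -3.14]
force: [-0.7, 0.6, -0.5]
grip_width: 0.0548
finger_force: 0.0
```

Request:
{"name": "apply_moves", "arguments": {
  "claw": [0.055,0.055,0.055,0.055,0.02,0.02,0.02,0.02,0.02,0.02,0.02,0.02,0.02],
  "xyz": [
    [-0.0015,0,0.04],
    [0,0,0.04],
    [0,0,0.02],
    [0,0,0.011],
    [0,0,0],
    [0,0,0],
    [0,0,0],
    [0,0,0],
    [0,0,-0.02],
    [0,0,-0.04],
    [0,0,-0.04],
    [0,0,-0.04],
    [0,0,0]
  ],
  "twist": [
    [0,0,0],
    [0,0,0],
    [0,0,0],
    [0,0,0],
    [0,0,0],
    [0,0,0],
    [0,0,0],
    [0,0,0],
    [0,0,0],
    [0,0,0],
    [0,0,0],
    [0,0,0],
    [0,0,0]
  ],
  "force": 40
}}

```text
clock: 9.35
position: [0.4688, 0.0611, 0.1564]
tool_rot: [3.14, 0.008, -3.141]
force: [-0.5, -0.0, -2.3]
grip_width: 0.0264
finger_force: 39.7
```

Request:
{"name": "apply_moves", "arguments": {
  "claw": [0.02,0.02,0.02,0.02,0.02,0.02,0.02,0.02,0.02,0.02,0.02,0.02,0.02,0.02,0.02,0.05,0.05,0.05,0.05,0.05],
  "xyz": [
    [-0.0032,-0.0356,0],
    [-0.0032,-0.0356,0],
    [-0.0032,-0.0356,0],
    [-0.0032,-0.0356,0],
    [-0.0032,-0.0356,0],
    [-0.0032,-0.0356,0],
    [-0.0032,-0.0356,0],
    [-0.0032,-0.0356,0],
    [-0.0032,-0.0356,0],
    [0,0,0],
    [0,0,0.04],
    [0,0,0.04],
    [0,0,0.04],
    [0,0,0.017],
    [0,0,0],
    [0,0,0],
    [0,0,0],
    [0,0,-0.02],
    [0,0,-0.04],
    [0,0,-0.04]
  ],
  "twist": [
    [0,0,0],
    [0,0,0],
    [0,0,0],
    [0,0,0],
    [0,0,0],
    [0,0,0],
    [0,0,0],
    [0,0,0],
    [0,0,0],
    [0,0,0],
    [0,0,0],
    [0,0,0],
    [0,0,0],
    [0,0,0],
    [0,0,0],
    [0,0,0],
    [0,0,0],
    [0,0,0],
    [0,0,0],
    [0,0,0]
  ]
}}

```text
clock: 11.35
position: [0.4953, -0.2595, 0.1156]
tool_rot: [3.141, -0.001, -3.14]
force: [0.6, 0.2, 0.2]
grip_width: 0.0501
finger_force: 0.0
```

Request:
{"name": "apply_moves", "arguments": {
  "claw": [0.04,0.04,0.04,0.04,0.04,0.04,0.04,0.04,0.04,0.04,0.04,0.04,0.04,0.04,0.04],
  "xyz": [
    [0,0,-0.04],
    [-0.006,0.0392,0],
    [-0.006,0.0392,0],
    [-0.006,0.0392,0],
    [-0.006,0.0392,0],
    [-0.006,0.0392,0],
    [-0.006,0.0392,0],
    [-0.006,0.0392,0],
    [-0.006,0.0392,0],
    [-0.006,0.0392,0],
    [-0.006,0.0392,0],
    [-0.006,0.0392,0],
    [0,0,0],
    [0,0,0],
    [0,0,0]
  ],
  "twist": [
    [0,0,0],
    [0,0,0],
    [0,0,0],
    [0,0,0],
    [0,0,0],
    [0,0,0],
    [0,0,0],
    [0,0,0],
    [0,0,0],
    [0,0,0],
    [0,0,0],
    [0,0,0],
    [0,0,-0.071],
    [0,0,-0.071],
    [0,0,0]
  ]
}}

```text
clock: 12.85
position: [0.5611, 0.1718, 0.1547]
tool_rot: [3.141, 0.001, -2.997]
force: [0.0, 0.6, 0.4]
grip_width: 0.0401
finger_force: 0.0
```

```bash
python3 - <<'E'
from h import *
f=bot.grab_frame("top")
G=(.5296,-.2611,-.0545);W=(.5513,.2425,.1422)
print(bot.observe()["qpos"].round(3), bot.observe()["position"].round(4), bot.observe()["tool_rot"].round(3))
show(f,[rect(*G,.06),rect(*W,.06),circ(.5626,-.2629,.0405,.01),circ(.4947,-.2592,.0425,.014)],(100,80,540,340),1.8,"pics/t2.png")
E
```

```text
[-0.422  0.553  0.035  1.777 -0.025  0.812  1.338] [0.5612 0.1714 0.1547] [ 3.141  0.    -3.   ]
```

View pics/t2.png

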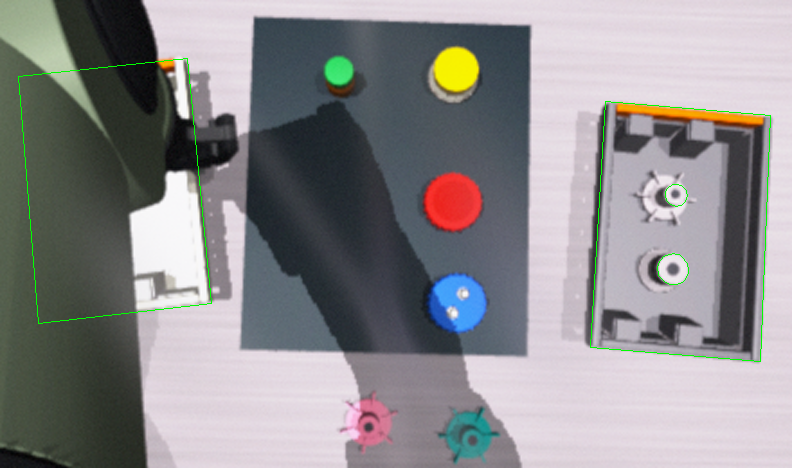

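Both steel parts stand upright in the grey tray (crop ~(667,196) and (667,269)), tray unmoved. Now I'll pinch the white tray's inner long rim.

Request:
{"name": "apply_moves", "arguments": {
  "claw": [0.04,0.04,0.04,0.04,0.04,0.04,0.0,0.0,0.0,0.0,0.0,0.0,0.0],
  "xyz": [
    [0,0,0.04],
    [0,0,0.03],
    [0,0,0.02],
    [0,0,0.02],
    [0,0,0.01],
    [0,0,0],
    [0,0,0],
    [0,0,0],
    [0,0,0],
    [0,0,0],
    [0,0,-0.01],
    [0,0,-0.02],
    [0,0,0]
  ],
  "twist": [
    [0,0,0],
    [0,0,0],
    [0,0,0],
    [0,0,0],
    [0,0,0],
    [0,0,0],
    [0,0,0],
    [0,0,0],
    [0,0,0],
    [0,0,0],
    [0,0,0],
    [0,0,0],
    [0,0,0]
  ],
  "force": 100
}}

```text
clock: 14.2
position: [0.5626, 0.1718, 0.0671]
tool_rot: [3.141, 0.004, -2.999]
force: [1.2, 0.9, -2.5]
grip_width: 0.0063
finger_force: 97.9
```

Request:
{"name": "apply_moves", "arguments": {
  "claw": [0,0,0,0,0,0,0,0],
  "xyz": [
    [0,0,-0.02],
    [0,0,-0.03],
    [0,0,-0.03],
    [0,0,-0.03],
    [0,0,-0.03],
    [0,0,-0.02],
    [0,0,-0.01],
    [0,0,0]
  ],
  "twist": [
    [0,0,0],
    [0,0,0],
    [0,0,0],
    [0,0,0],
    [0,0,0],
    [0,0,0],
    [0,0,0],
    [0,0,0]
  ]
}}

```text
clock: 15.0
position: [0.5615, 0.1716, 0.2351]
tool_rot: [3.141, 0.002, -2.998]
force: [0.2, 0.2, -2.2]
grip_width: 0.0064
finger_force: 97.9
```

```bash
python3 - <<'E'
from h import *
s=bot.observe();print(s["position"].round(4),s["grip_width"],s["moment"].round(3))
f=bot.grab_frame("side");show(f,[],(0,0,640,400),1.2,"pics/s3.png")
E
```

```text
[0.5615 0.1716 0.2351] 0.006390296837072388 [-0.167 -0.019 -0.046]
```

View pics/s3.png

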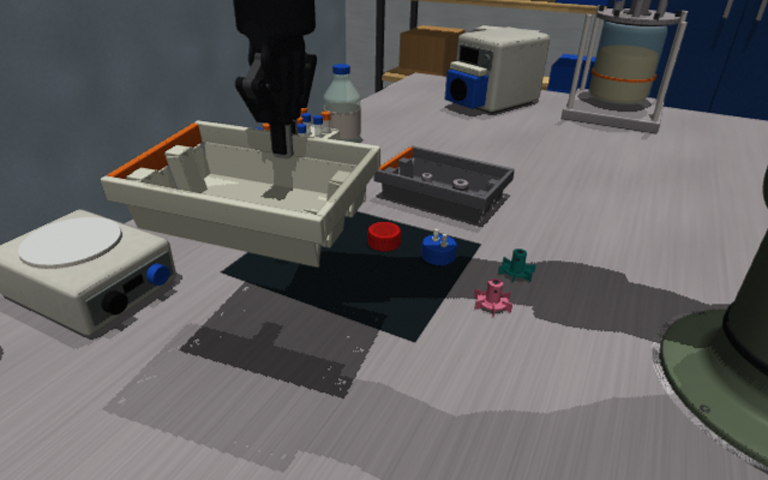

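Request:
{"name": "apply_moves", "arguments": {
  "claw": [0,0,0,0,0,0,0,0,0,0,0,0,0,0,0,0,0,0,0,0],
  "xyz": [
    [0,0,0],
    [0,0,0],
    [0,0,0],
    [0,0,0],
    [0,0,0],
    [0,0,0],
    [0,0,0],
    [0,0,0],
    [0,0,0],
    [0,0,0],
    [0,0,0],
    [0,0,0],
    [0,0,0],
    [0,0,0],
    [0,0,0],
    [0,0,0],
    [0,0,0],
    [0,0,0],
    [0,0,0],
    [0,0,0]
  ],
  "twist": [
    [0,0,0.04],
    [0,0,0.08],
    [0,0,0.12],
    [0,0,0.12],
    [0,0,0.12],
    [0,0,0.12],
    [0,0,0.12],
    [0,0,0.12],
    [0,0,0.12],
    [0,0,0.12],
    [0,0,0.12],
    [0,0,0.12],
    [0,0,0.12],
    [0,0,0.12],
    [0,0,0.12],
    [0,0,0.12],
    [0,0,0.12],
    [0,0,0.12],
    [0,0,0.12],
    [0,0,0.12]
  ]
}}

```text
clock: 17.05
position: [0.5606, 0.1713, 0.2327]
tool_rot: [-3.141, 0.002, 1.0]
force: [-0.3, 0.9, -1.9]
grip_width: 0.0065
finger_force: 98.1
```

Request:
{"name": "apply_moves", "arguments": {
  "claw": [0,0,0,0,0,0,0,0,0,0,0,0,0],
  "xyz": [
    [0,0,0],
    [0,0,0],
    [0,0,0],
    [0,0,0],
    [0,0,0],
    [0,0,0],
    [0,0,0],
    [0,0,0],
    [0,0,0],
    [0,0,0],
    [0,0,0],
    [0,0,0],
    [0,0,0]
  ],
  "twist": [
    [0,0,0.12],
    [0,0,0.12],
    [0,0,0.12],
    [0,0,0.12],
    [0,0,0.12],
    [0,0,0.12],
    [0,0,0.12],
    [0,0,0.1],
    [0,0,0.08],
    [0,0,0.04],
    [0,0,0],
    [0,0,0],
    [0,0,0]
  ]
}}

```text
clock: 18.35
position: [0.561, 0.1714, 0.2339]
tool_rot: [3.141, 0.0, -0.054]
force: [0.2, 0.6, -2.7]
grip_width: 0.0064
finger_force: 98.1
```

Request:
{"name": "apply_moves", "arguments": {
  "claw": [0,0,0,0,0,0,0,0,0,0,0,0,0,0,0],
  "xyz": [
    [-0.0005,0.015,0],
    [-0.0006,0.03,0],
    [-0.0006,0.03,0],
    [-0.0006,0.03,0],
    [-0.0006,0.03,0],
    [-0.0006,0.03,0],
    [-0.0006,0.03,0],
    [-0.0006,0.03,0],
    [-0.0006,0.03,0],
    [-0.0006,0.03,0],
    [-0.0006,0.03,0],
    [-0.0006,0.03,0],
    [-0.0006,0.0176,0],
    [0,0,0.03],
    [0,0,0]
  ],
  "twist": [
    [0,0,0],
    [0,0,0],
    [0,0,0],
    [0,0,0],
    [0,0,0],
    [0,0,0],
    [0,0,0],
    [0,0,0],
    [0,0,0],
    [0,0,0],
    [0,0,0],
    [0,0,0],
    [0,0,0],
    [0,0,0],
    [0,0,0]
  ]
}}

```text
clock: 19.85
position: [0.5316, -0.1905, 0.202]
tool_rot: [-3.141, 0.004, -0.056]
force: [-0.3, 2.0, -2.6]
grip_width: 0.0061
finger_force: 98.4
```

```bash
python3 - <<'E'
from h import *
s=bot.observe();print(s["position"].round(4),s["tool_rot"].round(4),s["qpos"].round(2))
f=bot.grab_frame("side")
z=s["position"][2]-.035
G=(.5296,-.2611,-.0545)
p=[rect(*G,.06),rect(*G,z+.06),rect(*G,z,.191,.121)]
show(f,p,(230,40,450,205),3.6,"pics/s4.png")
E
```

```text
[ 0.5316 -0.1905  0.202 ] [-3.1408  0.0038 -0.0563] [-0.32  0.61  0.84  1.82 -0.54  0.96 -0.88]
```

View pics/s4.png

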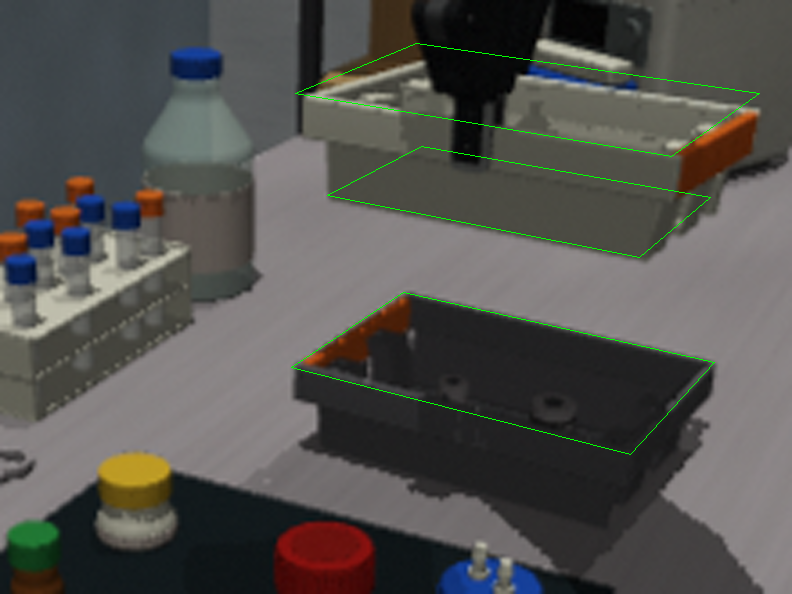

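Held tray sags about 0.07 rad on the far side (crop far rim at (757,110), ~17 px below model) and sits ~2–3 mm toward −x. I'll compensate for both, then look again.

Request:
{"name": "apply_moves", "arguments": {
  "claw": [0,0,0,0,0,0,0],
  "xyz": [
    [0.0025,0,0],
    [0,0,0],
    [0,0,0.02],
    [0,0,0.02],
    [0,0,0],
    [0,0,0],
    [0,0,0]
  ],
  "twist": [
    [-0.035,0,0],
    [-0.035,0,0],
    [0,0,0],
    [0,0,0],
    [0,0,0],
    [0,0,0],
    [0,0,0]
  ]
}}

```text
clock: 20.6
position: [0.5363, -0.1933, 0.1658]
tool_rot: [3.071, -0.001, -0.055]
force: [-0.2, 0.9, -1.9]
grip_width: 0.0062
finger_force: 98.3
```

```bash
python3 - <<'E'
from h import *
s=bot.observe();print(s["position"].round(4),s["tool_rot"].round(4),s["qpos"].round(2))
z=s["position"][2]-.035
G=(.5296,-.2611,-.0545)
p=[rect(*G,.06),rect(*G,z+.06),rect(*G,z,.191,.121)]
f=bot.grab_frame("side");show(f,p,(230,60,450,205),3.6,"pics/a.png")
f=bot.grab_frame("top");show(f,p[:2],(400,100,560,320),2.4,"pics/b.png")
a,b=cv2.imread("pics/a.png"),cv2.imread("pics/b.png")
b=cv2.copyMakeBorder(b,0,max(0,a.shape[0]-b.shape[0]),0,0,0);a=cv2.copyMakeBorder(a,0,b.shape[0]-a.shape[0],0,0,0)
im=np.hstack([a,b]);im=cv2.resize(im,None,fx=800/im.shape[1],fy=800/im.shape[1],interpolation=cv2.INTER_AREA);cv2.imwrite("pics/ab5.png",im)
E
```

```text
[ 0.5363 -0.1933  0.1658] [ 3.0713e+00 -1.4000e-03 -5.5100e-02] [-0.35  0.66  0.83  1.86 -0.55  0.85 -0.89]
```

View pics/ab5.png

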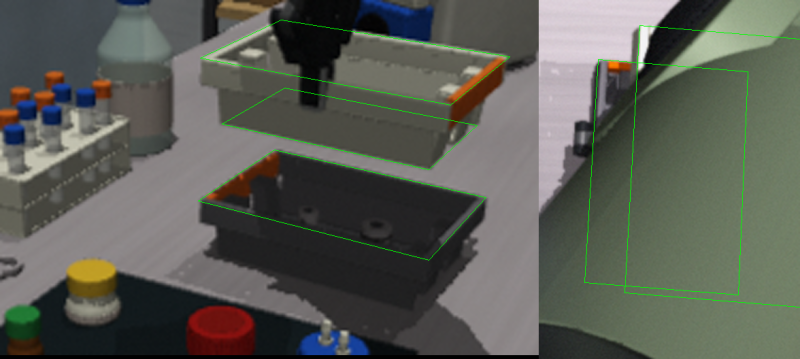

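Levelled and aligned: white rim at crop (205,58)–(508,57) sits on the model outline. Lower it straight, correcting 3 mm in y.

Request:
{"name": "apply_moves", "arguments": {
  "claw": [0,0,0,0,0,0,0,0],
  "xyz": [
    [-0.001,-0.003,0],
    [0,-0.0014,0.02],
    [0,-0.0014,0.02],
    [0,-0.0007,0.01],
    [0,-0.0007,0.01],
    [0,-0.0007,0.01],
    [0,0,0],
    [0,0,0]
  ],
  "twist": [
    [0,0,0],
    [0,0,0],
    [0,0,0],
    [0,0,0],
    [0,0,0],
    [0,0,0],
    [0,0,0],
    [0,0,0]
  ]
}}

```text
clock: 21.5
position: [0.5351, -0.1902, 0.0943]
tool_rot: [3.071, -0.0, -0.055]
force: [-0.6, 0.6, -1.8]
grip_width: 0.006
finger_force: 98.3
```

Request:
{"name": "apply_moves", "arguments": {
  "claw": [0,0,0,0,0,0],
  "xyz": [
    [0,-0.0002,0.002],
    [0,-0.0002,0.002],
    [0,-0.0001,0.002],
    [0,-0.0001,0.001],
    [0,0,0],
    [0,0,0]
  ],
  "twist": [
    [0,0,0],
    [0,0,0],
    [0,0,0],
    [0,0,0],
    [0,0,0],
    [0,0,0]
  ]
}}

```text
clock: 22.1
position: [0.5352, -0.1897, 0.0875]
tool_rot: [3.072, -0.0, -0.055]
force: [-2.8, 4.8, 9.5]
grip_width: 0.0062
finger_force: 99.0
```

```bash
python3 - <<'E'
from h import *
s=bot.observe();print(s["position"].round(4),s["tool_rot"].round(4),s["force"].round(1))
G=(.5296,-.2611,-.0545)
f=bot.grab_frame("side");show(f,[rect(*G,.06),rect(*G,.112)],(280,80,450,200),4.6,"pics/s6.png")
E
```

```text
[ 0.5352 -0.1897  0.0875] [ 3.0721e+00 -5.0000e-04 -5.5100e-02] [-2.8  4.8  9.5]
```

View pics/s6.png

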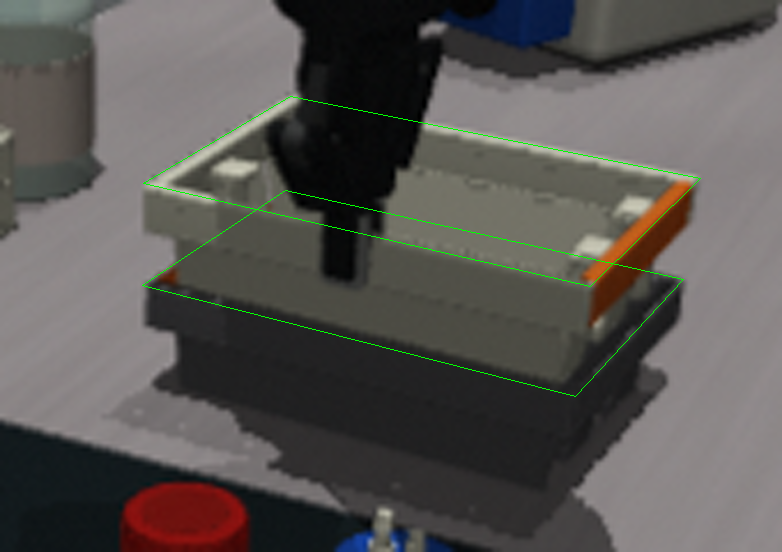

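White rim lies on the predicted stacked outline (crop (147,184), (697,180), (590,287)) and the force shows it seated. Release and retreat.

Request:
{"name": "apply_moves", "arguments": {
  "claw": [0.01,0.015,0.02,0.03,0.03,0.03,0.03,0.03,0.03,0.03],
  "xyz": [
    [0,0,0],
    [0,0,0],
    [0,0,0],
    [0,0,0],
    [0,0,0],
    [0,0,-0.02],
    [0,0,-0.04],
    [0,0,-0.04],
    [0,0,-0.02],
    [0,0,0]
  ],
  "twist": [
    [0,0,0],
    [0,0,0],
    [0,0,0],
    [0,0,0],
    [0,0,0],
    [0,0,0],
    [0,0,0],
    [0,0,0],
    [0.035,0,0],
    [0.035,0,0]
  ]
}}

```text
clock: 23.15
position: [0.5367, -0.1813, 0.2094]
tool_rot: [-3.141, -0.004, -0.054]
force: [-0.3, -0.6, -1.0]
grip_width: 0.0301
finger_force: 0.0
```

Request:
{"name": "apply_moves", "arguments": {
  "claw": [0.08,0.08,0.08,0.08,0.08,0.08],
  "xyz": [
    [0.002,-0.03,0],
    [0.002,-0.03,0],
    [0.002,-0.03,0],
    [0.002,-0.03,0],
    [0,0,0],
    [0,0,0]
  ],
  "twist": [
    [0,0,0],
    [0,0,0],
    [0,0,0],
    [0,0,0],
    [0,0,0],
    [0,0,0]
  ]
}}

```text
clock: 23.75
position: [0.5501, -0.0617, 0.2067]
tool_rot: [3.141, 0.0, -0.054]
force: [0.8, -0.2, 0.2]
grip_width: 0.0799
finger_force: 0.0
```

```bash
python3 - <<'E'
from h import *
s=bot.observe();print(s["position"].round(4),s["tool_rot"].round(4),s["qpos"].round(2))
for c in ("top","side","wrist"):
    bot.grab_frame(c)
    for n in ("red_cap","blue_hose_cap"):
        print(c,n,[([round(float(x),3) for x in d["position"]],round(d["score"],2)) for d in bot.find_in(c,n)[:2]])
f=bot.grab_frame("wrist")
p=[circ(.551,-.062,.026,.027),circ(.458,-.063,.026,.027),rect(.5296,-.2611,-.0545,.112)]
show(f,p,(0,0,640,400),1.2,"pics/w7.png")
E
```

```text
[ 0.5501 -0.0617  0.2067] [ 3.1414e+00  1.0000e-04 -5.3900e-02] [-0.58  0.59  0.87  1.85 -0.55  0.96 -1.1 ]
top red_cap [([0.462, -0.316, 0.094], 0.49)]
top blue_hose_cap []
side red_cap [([0.544, -0.046, 0.026], 0.79)]
side blue_hose_cap [([0.457, -0.05, 0.027], 0.87), ([0.506, -0.194, 0.042], 0.48)]
wrist red_cap [([0.558, -0.065, 0.026], 0.56)]
wrist blue_hose_cap [([0.466, -0.069, 0.027], 0.91)]
```

View pics/w7.png

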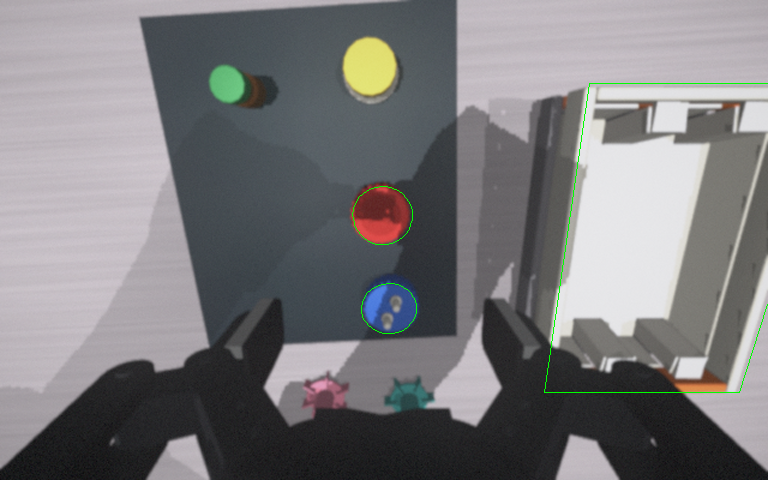

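Red cap lies under its circle at (382,215), and blue at (388,308) is close to its circle. The white tray sits in the stacked outline. Grip the red cap.

Request:
{"name": "apply_moves", "arguments": {
  "claw": [0.08,0.08,0.08,0.08,0.08,0.08,0.08,0.045,0.045,0.045,0.045,0.045,0.045,0.045,0.045,0.045,0.045],
  "xyz": [
    [0.001,0,0.04],
    [0,0,0.04],
    [0,0,0.04],
    [0,0,0.04],
    [0,0,0.03],
    [0,0,0.01],
    [0,0,0],
    [0,0,0],
    [0,0,0],
    [0,0,0],
    [0,0,0],
    [0,0,-0.02],
    [0,0,-0.04],
    [0,0,-0.04],
    [0,0,-0.04],
    [0,0,-0.04],
    [0,0,0]
  ],
  "twist": [
    [0,0,0],
    [0,0,0],
    [0,0,0],
    [0,0,0],
    [0,0,0],
    [0,0,0],
    [0,0,0],
    [0,0,0],
    [0,0,0],
    [0,0,0],
    [0,0,0],
    [0,0,0],
    [0,0,0],
    [0,0,0],
    [0,0,0],
    [0,0,0],
    [0,0,0]
  ],
  "force": 30
}}

```text
clock: 25.95
position: [0.5531, -0.0626, 0.1922]
tool_rot: [-3.141, -0.007, -0.055]
force: [0.4, -0.4, 0.1]
grip_width: 0.0518
finger_force: 32.1
```

Request:
{"name": "apply_moves", "arguments": {
  "claw": [0.045,0.045,0.045,0.045,0.045,0.045,0.045,0.045,0.045,0.045,0.045,0.045,0.064,0.064,0.064,0.064,0.064,0.064,0.064],
  "xyz": [
    [0.0049,0.04,0],
    [0.0049,0.04,0],
    [0.0049,0.04,0],
    [0.0049,0.04,0],
    [0.0049,0.04,0],
    [0,0,0],
    [0,0,0.04],
    [0,0,0.04],
    [0,0,0.02],
    [0,0,0.015],
    [0,0,0.009],
    [0,0,0],
    [0,0,0],
    [0,0,0],
    [0,0,0],
    [0,0,-0.02],
    [0,0,-0.04],
    [0,0,-0.04],
    [0,0,-0.03]
  ],
  "twist": [
    [0,0,0],
    [0,0,0],
    [0,0,0],
    [0,0,0],
    [0,0,0],
    [0,0,0],
    [0,0,0],
    [0,0,0],
    [0,0,0],
    [0,0,0],
    [0,0,0],
    [0,0,0],
    [0,0,0],
    [0,0,0],
    [0,0,0],
    [0,0,0],
    [0,0,0],
    [0,0,0],
    [0,0,0]
  ]
}}

```text
clock: 27.85
position: [0.5647, -0.2636, 0.1953]
tool_rot: [3.141, -0.002, -0.056]
force: [-0.8, 0.7, -1.6]
grip_width: 0.0642
finger_force: 0.0
```

Request:
{"name": "apply_moves", "arguments": {
  "claw": [0.08,0.08,0.08,0.08,0.08,0.08,0.08,0.08],
  "xyz": [
    [-0.0194,-0.0324,0],
    [-0.0194,-0.0324,0],
    [-0.0194,-0.0324,0],
    [-0.0194,-0.0324,0],
    [-0.0194,-0.0324,0],
    [-0.0194,-0.0324,0],
    [0,0,0],
    [0,0,0]
  ],
  "twist": [
    [0,0,0],
    [0,0,0],
    [0,0,0],
    [0,0,0],
    [0,0,0],
    [0,0,0],
    [0,0,0],
    [0,0,0]
  ]
}}

```text
clock: 28.65
position: [0.4592, -0.0619, 0.1931]
tool_rot: [-3.141, -0.001, -0.053]
force: [0.1, -0.1, -0.2]
grip_width: 0.08
finger_force: 0.0
```

```bash
python3 - <<'E'
from h import *
s=bot.observe();print(s["position"].round(4),s["tool_rot"].round(4),s["qpos"].round(2))
f=bot.grab_frame("wrist")
p=[circ(.459,-.064,.026,.027),rect(.5296,-.2611,-.0545,.112),circ(.5646,-.263,.0805,.027)]
show(f,p,(0,0,640,400),1.2,"pics/w8.png")
E
```

```text
[ 0.4592 -0.0619  0.1931] [-3.141e+00 -8.000e-04 -5.330e-02] [-0.68  0.47  0.92  2.08 -0.51  0.83 -1.08]
```

View pics/w8.png

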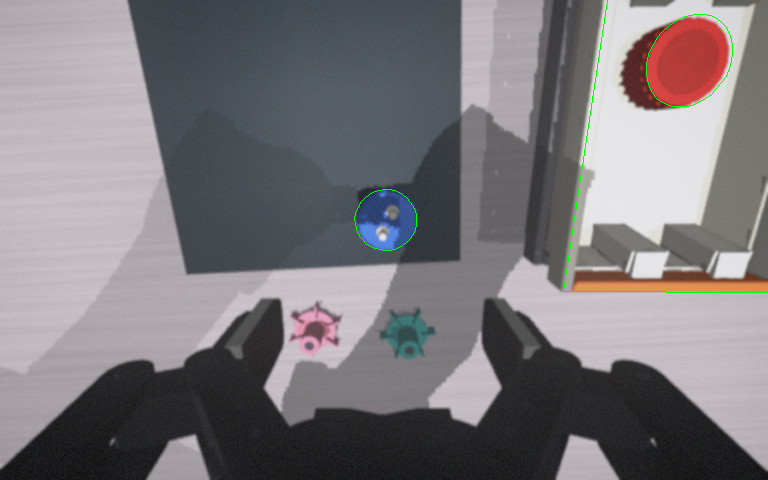

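Red cap lies flat in the white tray at (690,62), and blue is exactly in its circle at (386,219). Grip blue.

Request:
{"name": "apply_moves", "arguments": {
  "claw": [0.08,0.08,0.08,0.08,0.08,0.08,0.08,0.045,0.045,0.045,0.045,0.045,0.045,0.045,0.045,0.045,0.045],
  "xyz": [
    [0,0.002,0.04],
    [0,0,0.04],
    [0,0,0.04],
    [0,0,0.04],
    [0,0,0.02],
    [0,0,0.007],
    [0,0,0],
    [0,0,0],
    [0,0,0],
    [0,0,0],
    [0,0,0],
    [0,0,-0.02],
    [0,0,-0.04],
    [0,0,-0.04],
    [0,0,-0.04],
    [0,0,-0.04],
    [0,0,0]
  ],
  "twist": [
    [0,0,0],
    [0,0,0],
    [0,0,0],
    [0,0,0],
    [0,0,0],
    [0,0,0],
    [0,0,0],
    [0,0,0],
    [0,0,0],
    [0,0,0],
    [0,0,0],
    [0,0,0],
    [0,0,0],
    [0,0,0],
    [0,0,0],
    [0,0,0],
    [0,0,0]
  ],
  "force": 30
}}

```text
clock: 30.4
position: [0.4606, -0.0647, 0.1901]
tool_rot: [-3.14, -0.006, -0.055]
force: [1.4, 0.0, -1.4]
grip_width: 0.0521
finger_force: 32.5
```

Request:
{"name": "apply_moves", "arguments": {
  "claw": [0.045,0.045,0.045,0.045,0.045,0.045,0.045,0.045,0.045,0.045,0.045,0.045,0.064,0.064,0.064,0.064,0.064,0.064,0.064],
  "xyz": [
    [0.0091,0.0386,0],
    [0.0091,0.0386,0],
    [0.0091,0.0386,0],
    [0.0091,0.0386,0],
    [0.0091,0.0386,0],
    [0,0,0],
    [0,0,0.04],
    [0,0,0.04],
    [0,0,0.02],
    [0,0,0.015],
    [0,0,0.009],
    [0,0,0],
    [0,0,0],
    [0,0,0],
    [0,0,0],
    [0,0,-0.02],
    [0,0,-0.04],
    [0,0,-0.04],
    [0,0,-0.03]
  ],
  "twist": [
    [0,0,0],
    [0,0,0],
    [0,0,0],
    [0,0,0],
    [0,0,0],
    [0,0,0],
    [0,0,0],
    [0,0,0],
    [0,0,0],
    [0,0,0],
    [0,0,0],
    [0,0,0],
    [0,0,0],
    [0,0,0],
    [0,0,0],
    [0,0,0],
    [0,0,0],
    [0,0,0],
    [0,0,0]
  ]
}}

```text
clock: 32.3
position: [0.4938, -0.2602, 0.1942]
tool_rot: [3.141, -0.001, -0.056]
force: [-0.8, 0.2, -0.6]
grip_width: 0.0639
finger_force: 0.0
```

Request:
{"name": "apply_moves", "arguments": {
  "claw": [0.064,0.064,0.064,0.064,0.064,0.064,0.064,0.064,0.064,0.064],
  "xyz": [
    [0,-0.04,0],
    [0,-0.04,0],
    [0,-0.04,0],
    [0,-0.04,0],
    [0,-0.04,0],
    [0,-0.04,0],
    [0,-0.04,0],
    [0,-0.04,0],
    [0,0,0],
    [0,0,0]
  ],
  "twist": [
    [0,0,0],
    [0,0,0],
    [0,0,0],
    [0,0,0],
    [0,0,0],
    [0,0,0],
    [0,0,0],
    [0,0,0],
    [0,0,0],
    [0,0,0]
  ]
}}

```text
clock: 33.3
position: [0.5113, 0.0603, 0.1918]
tool_rot: [3.141, -0.0, -0.053]
force: [0.0, -0.6, 0.4]
grip_width: 0.0641
finger_force: 0.0
```

```bash
python3 - <<'E'
from h import *
G=(.5296,-.2611,-.0545)
f=bot.grab_frame("side");show(f,[rect(*G,.112)],(280,80,450,200),2.6,"pics/a.png")
f=bot.grab_frame("top");show(f,[rect(*G,.112),rect(*G,.06)],(400,100,560,320),2.2,"pics/b.png")
a,b=cv2.imread("pics/a.png"),cv2.imread("pics/b.png")
h=max(a.shape[0],b.shape[0]);a,b=[cv2.copyMakeBorder(i,0,h-i.shape[0],0,0,0) for i in (a,b)]
cv2.imwrite("pics/ab9.png",np.hstack([a,b])[:, :800])
E
```

```text
(no output)
```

View pics/ab9.png

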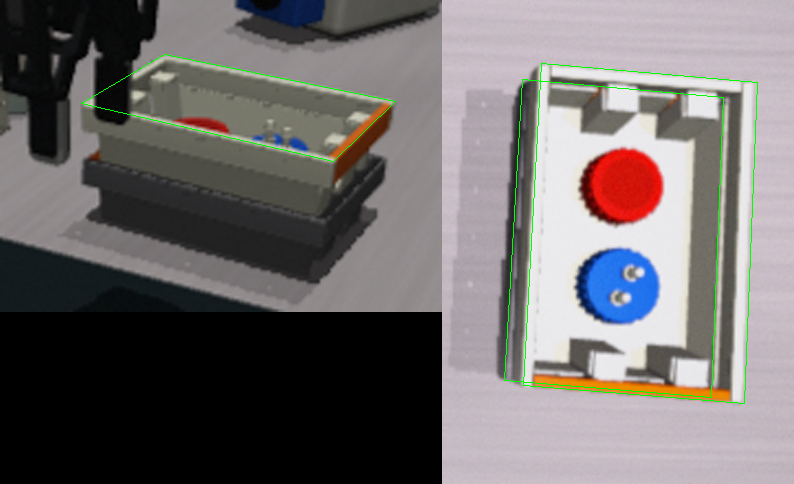

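The white tray stands level on its outline at 112 mm, with its orange end toward the robot. Both caps lie flat on its floor (red (622,186), blue (620,287)), and the arm is clear.

```bash
python3 -c "
from workcell import bot
print(bot.job_done())"
```

```text
the job is handed in; nothing more can be done
None
```

The job is handed in, with no verdict returned: both steel parts went into the grey tray, the white tray stands turned end for end on its lugs with both caps inside (last pictures), and the jar, vial and wrench were not touched.

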